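# Stand the chore card and hold the clip open over it

### The arm

A 7-joint arm with a two-finger parallel gripper is mounted at the origin on the work surface. World frame = base frame: x ahead of the robot, y to its left, z up, the work surface at z = 0. Lengths are in m, angles in rad, forces in N, time in s.
With the tool pointing down it reaches from about 0.4 to 0.85 m from the base axis. Payload 4.5 kg.
Tool frame: the origin (TCP) lies midway between the tips of the shut fingers; the grasp point (between the pads) lies 19 mm behind it; z points along the fingers, y is the direction in which the jaws open and shut (so a half turn about z gives the same grasp; the last joint's range is limited). The gripper opens to 88 mm and grips with 3 to 60 N. Pads are 18 mm wide; open, the fingers measure 123 mm over their backs; the gripper's body (75 mm by 187 mm) begins 45 mm behind the grasp point.
Start: joints at [-1.163, 0.689, -0.195, 1.565, 0.157, 0.902, -0.215], TCP at [0.228, 0.582, 0.239] pointing down, gripper open.
Joint ranges: [-3.01, 3.01], [-0.46, 2.08], [-1.47, 1.51], [0.13, 2.56], [-1, 4.14], [0.04, 2.09], [-2.66, 2.66]. Speed limits (rad/s): [2.57, 2.57, 3.14, 3.14, 3.14, 3.14, 3.14].

### API

Orientations are given as a unit quaternion [x, y, z, w].
In Python, from plant import r gives the robot as it stands. The module is installed in compiled form; this text tells all that it offers.
- The arm moves only by the tool carry_out, never from a script. Its argument "commands" is a list of rows, each a list of 6 numbers: the shift along the tool's x, y, z in m, then the turn, a rotation vector about the tool's x, y, z in degrees. In form: [[dx, dy, dz, wx, wy, wz], ...]. A call has 1 to 12 rows; each row is the pose to reach, as a shift and turn from the pose commanded when the call began, along the tool's axes at that moment; what a row does not reach only later rows make up. A row lasts 1/10 s, in which the tool goes at most 50 mm and 8.59 degrees, less where a joint would pass 70% of its speed; a pose out of reach is approached as far as the arm can. A call with a gripper value outside its range is refused whole. "fingers" is the closure in counts, from 0 (fully open) to 255 (shut), set as the call begins (left out, the last holds). The fingers move at their own pace and stop on an object; "grip_force" is the grip in N (left out, the last holds). Time passes only in rows, so rows that repeat a pose let the fingers close. It gives the time, the measured TCP pose, the force and the opening at its end, in the units of the state.
- r.get_state(): the state, without advancing time (a new reading comes with each control period).
- r.snapshot(name): name is "side" or "top" or "wrist"; returns a dict with "img" (480x640x3 uint8, blue, green, red), "intrinsics" (3x3 intrinsics, pixels), "k1" (the pictures are not rectified: a ray, as slopes to the right and down, at radius r is drawn at 1 + k1 r^2 times it, then the intrinsics apply), "extrinsics" (4x4, takes a point from camera to world coordinates); the wrist camera has in their place "tool_from_camera" (4x4, takes a point from camera to tool coordinates, whose origin is the TCP and whose axes are the flange's). Camera axes: x right, y down, z forward; pixel columns grow to the right and rows downward; lengths in m; the calibration is good to about 2 mm. A picture is of the moment at which its call begins: read the wrist's pose just before it. There is no depth.
- r.finish_job(): hands the job in, once; it reports no verdict.
Trained networks look in a picture, given as the dict that the camera call returned (one of the last four; its "shot" number tells which), for a name from the list of things; names that differ only in an ending like _2 or _b are one class to them, and where a whole thing is asked for, a point or a joint stands for the part that bears it (a point fixed in the world has none). Each returns a list of dicts, best first, with "p" (0 to 1); they miss things now and then, are a little off and sometimes report something else, mostly with a low value. They report only what shows in the picture. A call takes as long as a camera call. They do not tell look-alikes from the thing itself.
- r.spot_in(picture, label): "xyz" ([x, y, z] in m, in world coordinates, good to about 4 mm: the middle of the surface that is visible of it).
- r.spot_point(picture, label): "xyz" ([x, y, z] in m, in world coordinates, good to about 4 mm: a listed point, or the origin of a listed thing).
The state is a dict: "clock": time; "q": joint angles; "qd": joint speeds; "joint_torque": joint torques, N m; "tool_pos": TCP position; "eef_rot": TCP orientation; "contact_force": force on the tool from outside, world axes, zero at the start; "moment": the same for the moment, N m; "opening": opening from 0.0 (shut) to 1.0 (fully open).
Only numpy, scipy, OpenCV 4.12 (cv2) and the standard library are available. Lean on these libraries where they do the work, as an engineer would, in place of code of your own. Each camera call takes 0.05 s, during which the arm holds its last target.

### The job

Take the white chore card out of the letter rack and stand it fully home in the slot of the oak stand, and let go of it. Then pick up the large spring clip by its handles, squeeze it wide open and lower it over the middle of the card's top edge, lined up with the card, so that the open jaws reach well down on either side without touching the card. Finish while still holding it gaping there, so that a housemate can slip notes in; leave everything else where it stands.

Things in the scene. Friction and masses are not known exactly. Their poses are not given: they have to be found in the camera images.
- card: the chore card: a stiff white panel 8 mm thick (its x), 80 mm wide (its y), 110 mm tall (its z), 60 g. Origin at the centre of its bottom edge. It starts standing loose in the letter rack, its upper 64 mm standing clear of the rack's walls. Back and front are equivalent for the job
- card_top (a point): middle of the card's top edge, 110 mm above its origin; same axes as the card
- rack: grey plastic letter rack fixed to the desk, base 70 x 120 mm, three thin walls along its y whose tops are 54 mm above the desk. Origin on the desk below the pocket that holds the card (12 mm wide pocket along y, floor 8 mm above the desk). The other pocket, 15 mm to +x, holds a short fixed cardboard card, top 64 mm above the desk
- stand: oak card stand fixed to the desk: block 60 mm (x) by 130 mm (y) by 36 mm tall, one slot in its top: 10 mm wide (x), 88 mm long (y), 26 mm deep (slot floor 10 mm above the desk), rim bevelled 1.5 mm. Origin at the centre of its underside
- slot_mouth (a point): centre of the stand's slot at the block's top face, 36 mm above the desk; same axes as the stand
- clip: large steel spring clip, 80 g, standing loose on its shut jaws on the desk. Origin on its 8 mm thick pivot rod, 38 mm above the jaws' bottom; z points from jaws to handles, y along the pivot, x from one side to the other (the sides are equal). Squeezing the two handles together along x opens the jaws below the pivot
- clip_handles (a point): point midway between the two flat handles (36 mm wide in y), 22 mm above the pivot; axes of the clip. At rest the handles splay: tips 46 mm apart over all in x, 36 mm above the pivot. Fully squeezed they are upright and parallel, 14.5 mm over their flats, 16 mm over the rolled tips, reaching 42 mm above the pivot. Each side needs 2 N at the tip to start, 11 N at mid-height to reach the stop; 25 N does no harm
- clip_lips (a point): bottom middle of the shut jaws, 38 mm below the pivot (a point fixed to the pivot body). The rubber lips are 44 mm wide (y). Fully open they gape about 29 mm, end 35 mm below the pivot and reach 24 mm to each side in x; the card then fits in up to 30 mm deep
- clip_jaw (a joint): how far one side of the clip is squeezed, rad: 0 shut, 0.4 fully open at the stop; both sides always turn equally. It springs shut when let go
- jar: glass jar, 66 mm across and 86 mm tall, red screw lid, full of small black binder clips; origin at the centre of its underside. Bystander
- webcam_mount: white plastic webcam mount, 50 x 60 mm base, 65 mm tall; origin at the centre of its underside. Bystander
- bell: steel desk bell, 72 mm across, 49 mm tall; origin at the centre of its underside. Bystander
- controller_grip: grey silicone game-controller grip, about 90 x 120 mm, 30 mm tall; origin at the middle of its underside. Bystander
- small_clip: small dark binder clip lying flat, 32 mm wide, 14 mm tall; origin at the middle of its underside. Bystander
- mug: white mug, 76 mm across, 85 mm tall, handle on its +y side; origin at the centre of its underside. Bystander
- sharpener: aluminium pencil sharpener block 30 x 45 x 25 mm; origin at the centre of its underside. Bystander
There are look-alikes about, which are no part of the job. Leave any green or turquoise look-alike of the clip alone.

How it is judged:
By the outcome, as a careful person would: the job done as asked, in the order asked, and still so for the second after the job is handed in, while the arm keeps its last pose, push and grip.
It also fails if it takes over 64 s, if anything falls off the work surface, if the arm or the gripper's body presses on something with over 40 N, if the wrist force passes 120 N, or if a joint passes its speed limit or range.

## Working session

There is one attempt and no reset: what is moved stays moved. The work goes in short steps, Python scripts to look and compute and a tool call to move; the robot and the scene stay as the last step left them, time stands still between calls to the robot, and variables do not carry over. Pictures are saved under pics/ and viewed, and the job is handed in when it is done.

Besides the shell and the picture viewer there is one more tool, called after "Request:" as name(argument=value, ...) on one line, values as JSON. carry_out: Moves the arm, as the interface text tells. Its arguments: {"type":"object","properties":{"commands":{"type":"array","items":{"type":"array","items":{"type":"number"}}},"fingers":{"type":"number"},"grip_force":{"type":"number"}},"required":["commands"]}

```bash
mkdir -p pics; cat > h.py <<'E'
import numpy as np, cv2
from scipy.spatial.transform import Rotation as R
from plant import r
def tool():
    s=r.get_state(); T=np.eye(4); T[:3,:3]=R.from_quat(s['eef_rot']).as_matrix(); T[:3,3]=s['tool_pos']; return T
def snap(n,fn=None):
    T=tool(); p=r.snapshot(n)
    p['E']=np.array(p['extrinsics']) if 'extrinsics' in p else T@np.array(p['tool_from_camera'])
    if fn: cv2.imwrite('pics/'+fn,p['img'])
    return p
def proj(p,X):
    X=np.atleast_2d(X); c=(np.linalg.inv(p['E'])@np.c_[X,np.ones(len(X))].T)[:3]
    s=c[:2]/c[2]; s=s*(1+p['k1']*(s**2).sum(0)); K=np.array(p['intrinsics']); return (K[:2,:2]@s+K[:2,2:]).T
def ray(p,uv):
    K=np.array(p['intrinsics']); d=(np.array(uv,float)-K[:2,2])/np.diag(K)[:2]; s=d.copy()
    for _ in range(30): s=d/(1+p['k1']*(s@s))
    E=p['E']; return E[:3,3], E[:3,:3]@np.r_[s,1]
def atz(p,uv,z):
    o,d=ray(p,uv); return o+d*(z-o[2])/d[2]
E
cat > a.py <<'E'
from h import *
s=r.get_state(); print({k:np.round(v,3) for k,v in s.items()})
for n in ['side','top','wrist']:
    p=snap(n,n+'1.png'); print(n,p['k1'],np.round(p['E'][:3,3],3))
    for l in ['card','rack','stand','clip']:
        print(l,[(round(d['p'],2),np.round(d['xyz'],3).tolist()) for d in r.spot_point(p,l)][:4])
    for l in ['card_top','slot_mouth','clip_handles','clip_lips']:
        print(l,[(round(d['p'],2),np.round(d['xyz'],3).tolist()) for d in r.spot_point(p,l)][:4])
    if n!='wrist':
      for l in ['jar','webcam_mount','bell','controller_grip','small_clip','mug','sharpener']:
        print(l,[(round(d['p'],2),np.round(d['xyz'],3).tolist()) for d in r.spot_point(p,l)][:3])
E
python3 a.py
```

```text
{'clock': np.float64(0.0), 'q': array([-1.163,  0.69 , -0.195,  1.566,  0.157,  0.903, -0.215]), 'qd': array([-0.   , -0.001,  0.   ,  0.001, -0.001, -0.   ,  0.001]), 'joint_torque': array([ 1.0000e-03, -5.2755e+01, -1.2670e+00, -1.5342e+01, -5.3000e-02,
        7.0000e-03,  0.0000e+00]), 'tool_pos': array([0.228, 0.581, 0.238]), 'eef_rot': array([ 0.186,  0.983, -0.001, -0.   ]), 'contact_force': array([ 0.214,  0.383, -0.429]), 'moment': array([0.024, 0.019, 0.027]), 'opening': np.float64(0.999)}
side 0.0349295442937393 [-0.159 -0.724  0.92 ]
card [(0.76, [0.505, -0.181, 0.006]), (0.4, [0.51, -0.187, 0.002])]
rack [(0.95, [0.506, -0.184, 0.002])]
stand [(0.65, [0.48, 0.25, 0.0]), (0.43, [0.643, 0.092, -0.001])]
clip [(0.8, [0.405, -0.002, 0.038]), (0.69, [0.485, 0.039, 0.039]), (0.69, [0.588, 0.015, 0.04])]
card_top [(0.55, [0.511, -0.18, 0.116])]
slot_mouth [(0.88, [0.479, 0.249, 0.034])]
clip_handles [(0.82, [0.408, -0.001, 0.061]), (0.61, [0.493, 0.036, 0.057]), (0.58, [0.585, 0.017, 0.058])]
clip_lips [(0.72, [0.411, 0.004, 0.001]), (0.71, [0.584, 0.018, -0.004]), (0.62, [0.48
[... 834 characters left out ...]
.036])]
clip_handles [(0.68, [0.407, 0.002, 0.062]), (0.65, [0.543, -0.469, -0.002]), (0.51, [0.48, 0.249, -0.002]), (0.5, [0.585, 0.011, 0.06])]
clip_lips [(0.52, [0.583, 0.015, -0.003]), (0.49, [0.49, 0.041, 0.0]), (0.46, [0.41, 0.005, 0.001])]
jar [(0.64, [0.739, 0.224, 0.004])]
webcam_mount [(0.61, [0.707, -0.198, 0.002]), (0.45, [0.372, -0.112, 0.001])]
bell [(0.58, [0.723, 0.01, 0.002])]
controller_grip [(0.59, [0.363, 0.443, -0.001])]
small_clip [(0.58, [0.37, -0.107, -0.0])]
mug []
sharpener [(0.73, [0.643, 0.087, 0.001])]
wrist 0.017402193942405997 [0.153 0.611 0.385]
card []
rack []
stand [(0.95, [0.485, 0.248, 0.003])]
clip []
card_top []
slot_mouth []
clip_handles []
clip_lips []
```

View pics/side1.png

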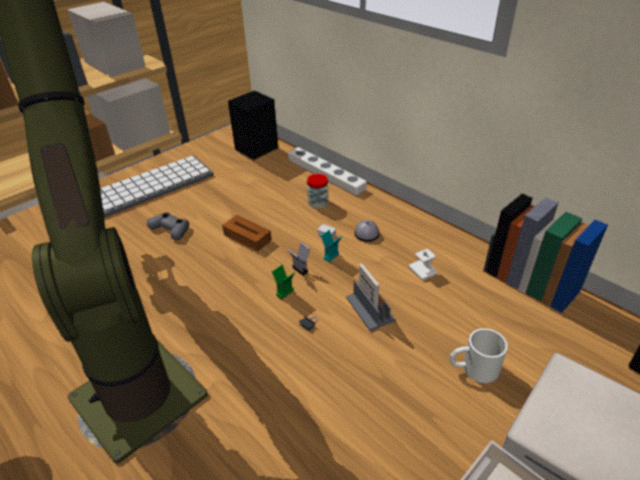

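View pics/top1.png

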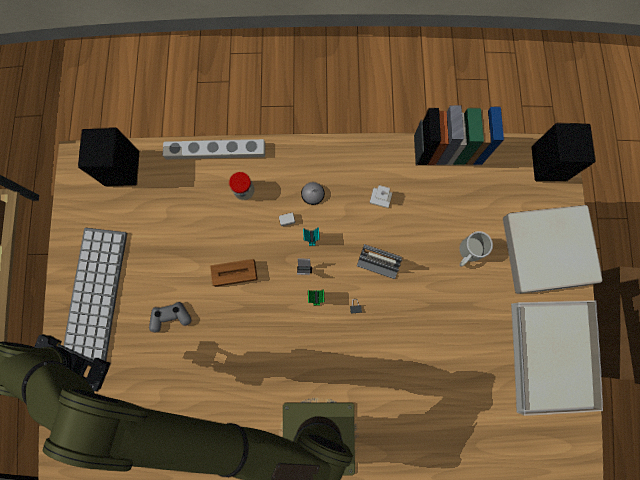

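View pics/wrist1.png

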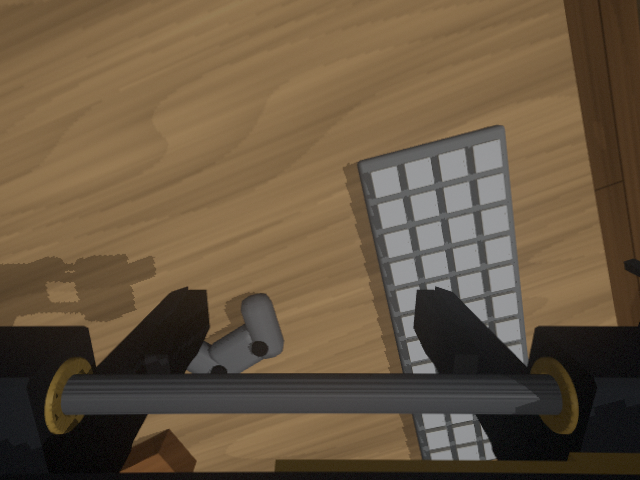

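```bash
python3 - <<'E'
import cv2
i=cv2.imread('pics/top1.png'); c=i[210:320,195:415]; cv2.imwrite('pics/c1.png',cv2.resize(c,None,fx=3.6,fy=3.6,interpolation=cv2.INTER_CUBIC))
i=cv2.imread('pics/side1.png'); c=i[210:340,215:415]; cv2.imwrite('pics/c2.png',cv2.resize(c,None,fx=4,fy=4,interpolation=cv2.INTER_CUBIC))
from plant import r
import numpy as np
np.set_printoptions(precision=4,suppress=True)
print(np.array(r.snapshot('wrist')['tool_from_camera']),r.snapshot('wrist')['intrinsics'])
E
```

```text
[[-0.0014 -0.951  -0.3092  0.0806]
 [ 1.     -0.0015 -0.     -0.0007]
 [-0.0004 -0.3092  0.951  -0.1466]
 [ 0.      0.      0.      1.    ]] [[383.1772   0.     311.2035]
 [  0.     383.1772 235.2354]
 [  0.       0.       1.    ]]
```

View pics/c1.png

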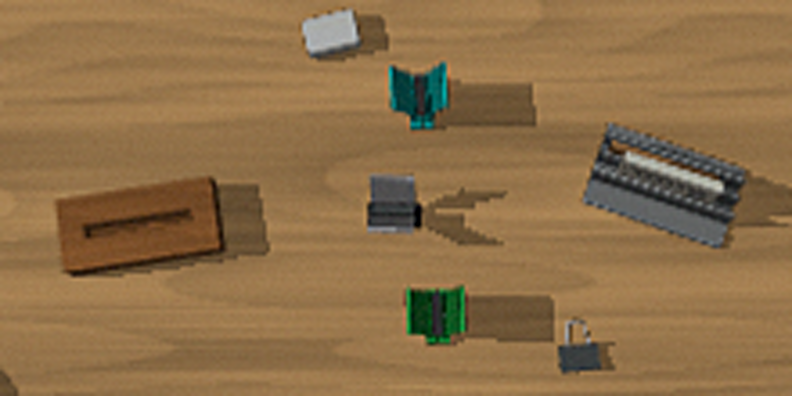

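View pics/c2.png

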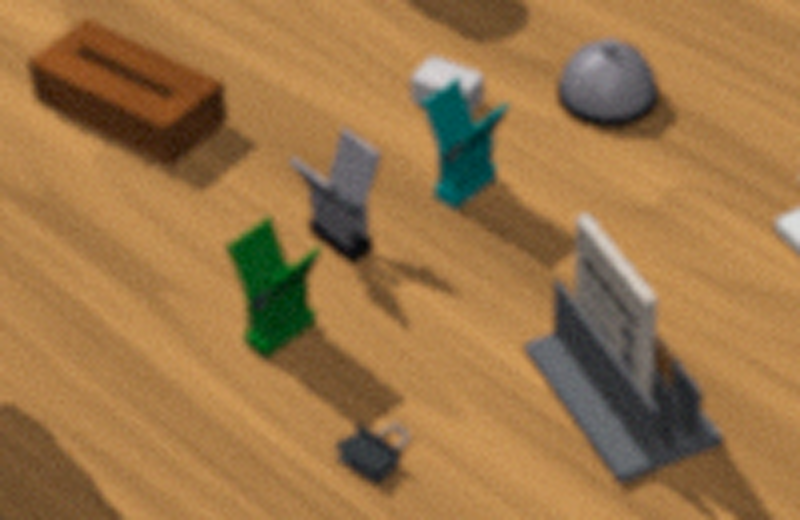

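```bash
cat >> h.py <<'E'
def go(x,y,z,yaw):
    "tool down, tool-y axis at angle yaw (deg) in world"
    T=tool(); a=np.radians(yaw); Y=np.array([np.cos(a),np.sin(a),0]); Z=np.array([0,0,-1.]); X=np.cross(Y,Z)
    G=np.c_[X,Y,Z]; d=T[:3,:3].T@(np.array([x,y,z])-T[:3,3]); w=R.from_matrix(T[:3,:3].T@G).as_rotvec(degrees=True)
    print('row',np.round(d,4).tolist(),np.round(w,2).tolist())
E
python3 -c "
from h import *
go(.48,.19,.28,10)"
```

```text
row [-0.3775, -0.2729, -0.0413] [0.0, -0.0, 58.58]
```

Request:
carry_out(commands=[[-0.377,-0.273,-0.041,0,0,58.6],[-0.377,-0.273,-0.041,0,0,58.6],[-0.377,-0.273,-0.041,0,0,58.6],[-0.377,-0.273,-0.041,0,0,58.6],[-0.377,-0.273,-0.041,0,0,58.6],[-0.377,-0.273,-0.041,0,0,58.6],[-0.377,-0.273,-0.041,0,0,58.6],[-0.377,-0.273,-0.041,0,0,58.6],[-0.377,-0.273,-0.041,0,0,58.6],[-0.377,-0.273,-0.041,0,0,58.6],[-0.377,-0.273,-0.041,0,0,58.6],[-0.377,-0.273,-0.041,0,0,58.6]], fingers=100)

```text
clock: 3.35
tool_pos: [0.479, 0.191, 0.2797]
eef_rot: [0.643, 0.766, 0.0, -0.001]
contact_force: [0.2, -0.1, -0.3]
opening: 0.608
```

```bash
python3 -c "
from h import *
s=r.get_state(); print(s['clock'],s['tool_pos'],s['qd'],s['opening'],s['q'])
p=snap('wrist','w2.png')
for l in ['stand','slot_mouth']: print(l,[(round(d['p'],2),np.round(d['xyz'],4).tolist()) for d in r.spot_point(p,l)][:3])
go(.48,-.05,.28,0)"
```

```text
3.35 [0.47900545 0.19098426 0.27967188] [-0.03190969  0.00086852 -0.02268929  0.00551764 -0.00104625  0.00173805
  0.00207129] 0.6081709368865286 [-0.50807125  0.49015775  0.06201758  1.84778688 -0.04211186  0.80488136
 -0.24932134]
stand [(0.88, [0.4832, 0.2425, 0.0033])]
slot_mouth [(0.58, [0.4852, 0.2454, 0.0355]), (0.39, [0.4874, 0.039, 0.0005])]
row [-0.2386, -0.0412, -0.0007] [-0.05, -0.06, 10.19]
```

View pics/w2.png

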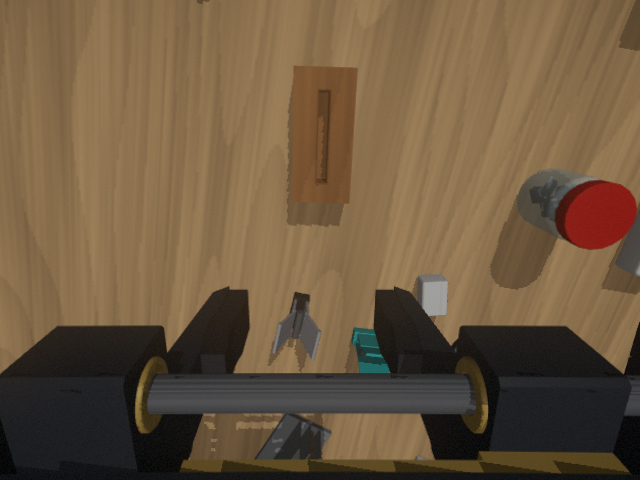

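```bash
python3 - <<'E'
import cv2
i=cv2.imread('pics/w2.png'); c=i[55:215,270:375]; cv2.imwrite('pics/c3.png',cv2.resize(c,None,fx=3.7,fy=3.7,interpolation=cv2.INTER_CUBIC))
E
```

```text
(no output)
```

View pics/c3.png

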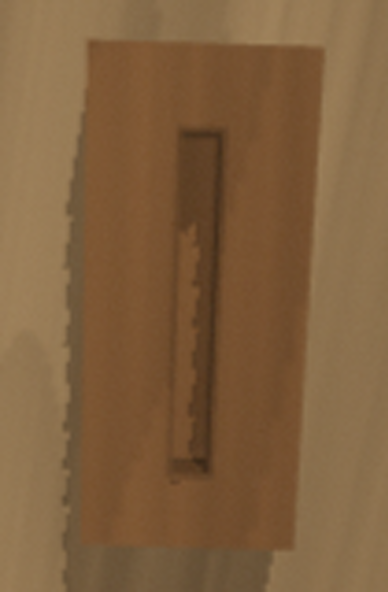

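Request:
carry_out(commands=[[-0.239,-0.041,0,0,0,10.2],[-0.239,-0.041,0,0,0,10.2],[-0.239,-0.041,0,0,0,10.2],[-0.239,-0.041,0,0,0,10.2],[-0.239,-0.041,0,0,0,10.2],[-0.239,-0.041,0,0,0,10.2],[-0.239,-0.041,0,0,0,10.2],[-0.239,-0.041,0,0,0,10.2]])

```text
clock: 4.3
tool_pos: [0.4807, -0.05, 0.2796]
eef_rot: [0.707, 0.707, 0.0, -0.001]
contact_force: [0.6, 0.9, 0.6]
opening: 0.608
```

```bash
python3 -c "
from h import *
s=r.get_state(); print(s['clock'],s['tool_pos'])
p=snap('wrist','w3.png')
for l in ['card','card_top','clip','clip_handles','clip_lips']: print(l,[(round(d['p'],2),np.round(d['xyz'],4).tolist()) for d in r.spot_point(p,l)][:3])
go(.515,-.20,.28,-18)"
```

```text
4.3 [ 0.48066191 -0.04997692  0.27956544]
card [(0.67, [0.506, -0.1853, 0.0077])]
card_top [(0.65, [0.5057, -0.1802, 0.1154])]
clip [(0.72, [0.4911, 0.039, 0.0397]), (0.71, [0.4058, 0.0036, 0.0406]), (0.63, [0.5835, 0.0143, 0.0418])]
clip_handles [(0.9, [0.5879, 0.0147, 0.0553]), (0.87, [0.4942, 0.0397, 0.0586])]
clip_lips [(0.93, [0.4912, 0.0374, -0.0008]), (0.86, [0.5842, 0.0129, 0.0053]), (0.66, [0.4044, 0.0005, 0.0028])]
row [-0.1485, 0.0346, -0.0004] [-0.0, -0.02, 17.89]
```

View pics/w3.png

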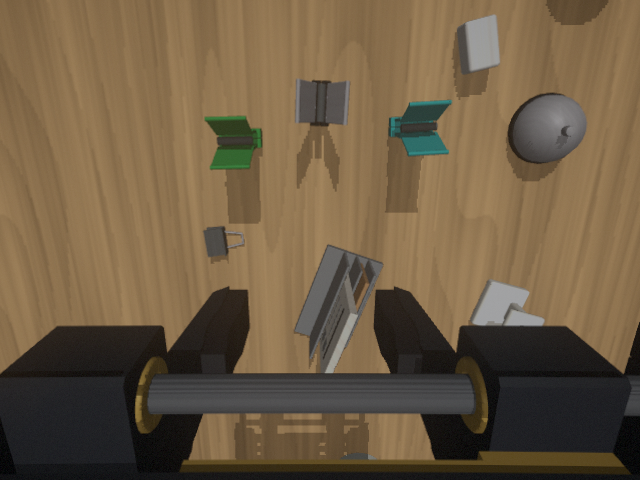

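Request:
carry_out(commands=[[-0.148,0.035,0,0,0,17.9],[-0.148,0.035,0,0,0,17.9],[-0.148,0.035,0,0,0,17.9],[-0.148,0.035,0,0,0,17.9],[-0.148,0.035,0,0,0,17.9],[-0.148,0.035,0,0,0,17.9]])

```text
clock: 5.2
tool_pos: [0.5149, -0.1988, 0.2794]
eef_rot: [0.809, 0.588, 0.0, -0.001]
contact_force: [-0.2, 0.9, -0.2]
opening: 0.606
```

```bash
python3 - <<'E'
from h import *
s=r.get_state(); print(s['clock'],s['tool_pos'])
p=snap('wrist','w4.png')
for l in ['card','card_top','rack']: print(l,[(round(d['p'],2),np.round(d['xyz'],4).tolist()) for d in r.spot_point(p,l)][:3])
i=p['img'][120:330,220:460]; cv2.imwrite('pics/c4.png',cv2.resize(i,None,fx=3.3,fy=2.8,interpolation=cv2.INTER_CUBIC))
i=cv2.imread('pics/w3.png')[65:140,280:365]; cv2.imwrite('pics/c5.png',cv2.resize(i,None,fx=6,fy=6,interpolation=cv2.INTER_CUBIC))
E
```

```text
5.2 [ 0.5149351  -0.19876764  0.27940596]
card [(0.89, [0.5035, -0.1844, 0.0072])]
card_top [(0.77, [0.5045, -0.1814, 0.1185])]
rack [(0.74, [0.5017, -0.184, -0.0021])]
```

View pics/w4.png

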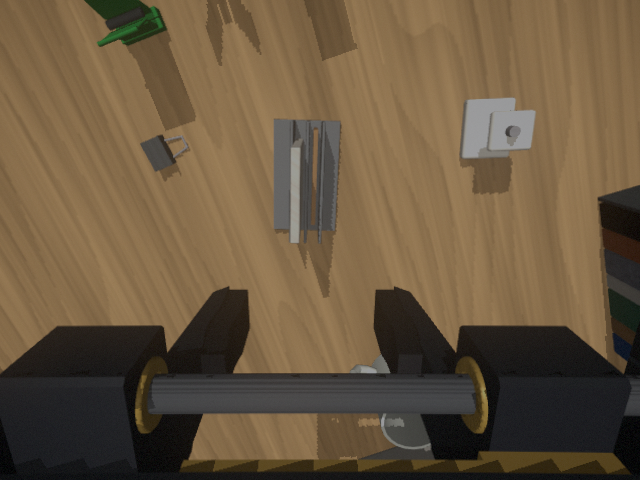

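View pics/c4.png

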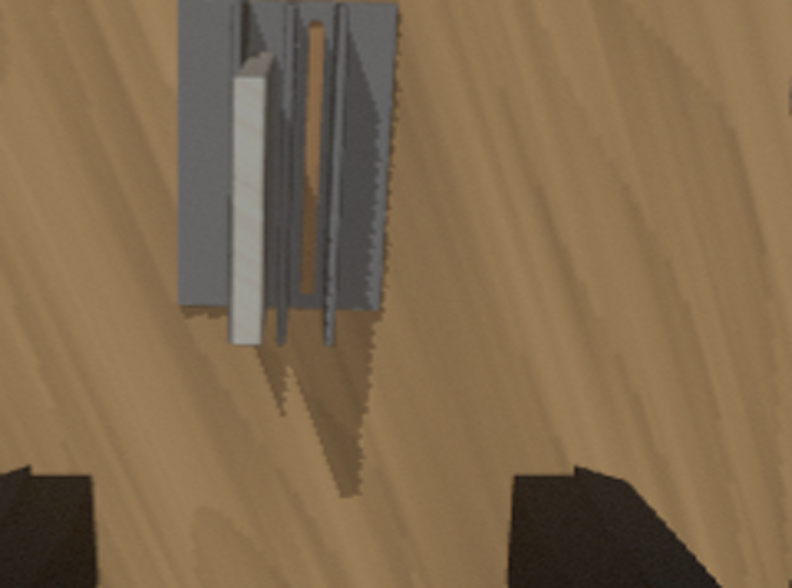

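View pics/c5.png

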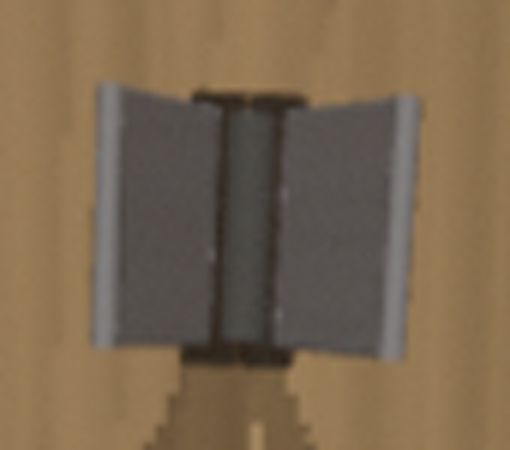

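```bash
cat > b.py <<'E'
from h import *
p=snap('wrist')
TC=np.array(p['tool_from_camera'])
def P(pos,q):
    T=np.eye(4);T[:3,:3]=R.from_quat(q).as_matrix();T[:3,3]=pos; d=dict(p); d['E']=T@TC; return d
def rep(n,pp,pts,off,f,z):
    f=np.array(f)*np.ones(2)
    X=np.array([atz(pp,np.array(off)+(np.array(u)+.5)/f-.5,z) for u in pts])
    print(n,'centre',np.round(X.mean(0),4),'sizes',np.round(np.linalg.norm(X-np.roll(X,-1,0),axis=1),4))
    for a,b in ((0,3),(1,2)):
        d=X[a]-X[b]; print('  long edge yaw of y-axis',np.degrees(np.arctan2(-d[0],d[1])).round(2), X[a].round(4),X[b].round(4))
w2=P([0.47900545,0.19098426,0.27967188],[0.643,0.766,0,-0.001])
rep('slot',w2,[(180,130),(222,130),(212,475),(168,475)],(270,55),3.7,.036)
rep('stand',w2,[(88,41),(324,47),(294,550),(80,548)],(270,55),3.7,.036)
w3=P([0.48066,-0.04998,0.27957],[.7071,.7071,0,-.001])
rep('cliptips',w3,[(110,85),(405,97),(393,358),(105,347)],(280,65),6,.074)
rep('card',p,[(233,77),(266,77),(263,344),(230,344)],(220,120),(3.3,2.8),.118)
E
python3 b.py
```

```text
slot centre [0.48   0.2462 0.036 ] sizes [0.0108 0.0892 0.0122 0.0893]
  long edge yaw of y-axis 8.09 [0.468  0.2894 0.036 ] [0.4806 0.2011 0.036 ]
  long edge yaw of y-axis 8.99 [0.4787 0.2913 0.036 ] [0.4926 0.2032 0.036 ]
stand centre [0.4802 0.2459 0.036 ] sizes [0.0596 0.13   0.0603 0.1309]
  long edge yaw of y-axis 8.07 [0.4414 0.306  0.036 ] [0.4598 0.1765 0.036 ]
  long edge yaw of y-axis 8.34 [0.5004 0.3149 0.036 ] [0.5193 0.1863 0.036 ]
cliptips centre [0.4893 0.0371 0.074 ] sizes [0.0419 0.0355 0.0424 0.0356]
  long edge yaw of y-axis -1.9 [0.4689 0.0557 0.074 ] [0.4677 0.0202 0.074 ]
  long edge yaw of y-axis -1.22 [0.5108 0.0541 0.074 ] [0.51   0.0186 0.074 ]
card centre [ 0.5059 -0.1824  0.118 ] sizes [0.0079 0.0794 0.0085 0.0794]
  long edge yaw of y-axis -19.59 [ 0.5153 -0.1437  0.118 ] [ 0.4887 -0.2185  0.118 ]
  long edge yaw of y-axis -19.12 [ 0.5228 -0.1462  0.118 ] [ 0.4968 -0.2212  0.118 ]
```

```bash
python3 -c "
from h import *
go(.506,-.1824,.16,-19.3);go(.506,-.1824,.074,-19.3)"
```

```text
row [0.0131, -0.0138, 0.1198] [-0.01, -0.04, 1.3]
row [0.0131, -0.0138, 0.2058] [-0.01, -0.04, 1.3]
```

Request:
carry_out(commands=[[0.013,-0.014,0.04,0,0,1.3],[0.013,-0.014,0.08,0,0,1.3],[0.013,-0.014,0.12,0,0,1.3],[0.013,-0.014,0.12,0,0,1.3],[0.013,-0.014,0.14,0,0,1.3],[0.013,-0.014,0.16,0,0,1.3],[0.013,-0.014,0.18,0,0,1.3],[0.013,-0.014,0.195,0,0,1.3],[0.013,-0.014,0.206,0,0,1.3],[0.013,-0.014,0.206,0,0,1.3]])

```text
clock: 6.45
tool_pos: [0.506, -0.1837, 0.0739]
eef_rot: [0.816, 0.578, 0.0, -0.0]
contact_force: [-0.9, -0.5, -0.4]
opening: 0.608
```

```bash
python3 -c "
from h import *
s=r.get_state(); print(s['clock'],s['tool_pos'])
p=snap('wrist','w5.png')"
```

```text
6.45 [ 0.50602364 -0.183726    0.07387005]
```

View pics/w5.png

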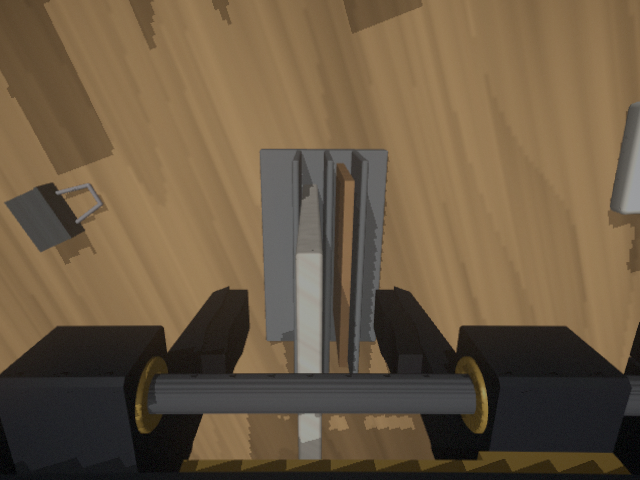

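Request:
carry_out(commands=[[0,0,0,0,0,0],[0,0,0,0,0,0],[0,0,0,0,0,0],[0,0,0,0,0,0],[0,0,0,0,0,0],[0,0,0,0,0,0],[0,0,0,0,0,0],[0,0,0,0,0,0]], fingers=255, grip_force=15)

```text
clock: 7.3
tool_pos: [0.5057, -0.1838, 0.0737]
eef_rot: [0.816, 0.578, 0.0, -0.0]
contact_force: [0.1, 0.3, 0.7]
opening: 0.091
```

Request:
carry_out(commands=[[0,0,-0.01,0,0,0],[0,0,-0.025,0,0,0],[0,0,-0.045,0,0,0],[0,0,-0.065,0,0,0],[0,0,-0.085,0,0,0],[0,0,-0.1,0,0,0],[0,0,-0.11,0,0,0],[0,0,-0.11,0,0,0]])

```text
clock: 8.1
tool_pos: [0.5064, -0.1841, 0.1851]
eef_rot: [0.816, 0.578, 0.001, 0.001]
contact_force: [-0.6, -0.4, -0.6]
opening: 0.09
```

```bash
python3 -c "
from h import *
s=r.get_state(); print(s['clock'],s['tool_pos'],s['contact_force'],s['moment'],s['opening'])
p=snap('wrist','w6.png');q=snap('side','s6.png')
for p in (p,q):
  for l in ['card','card_top']: print(l,[(round(d['p'],2),np.round(d['xyz'],4).tolist()) for d in r.spot_point(p,l)][:3])
i=q['img'][200:330,280:440]; cv2.imwrite('pics/c6.png',cv2.resize(i,None,fx=4.5,fy=4.5,interpolation=cv2.INTER_CUBIC))
go(.48,.246,.184,8.2)"
```

```text
8.1 [ 0.50641938 -0.18414679  0.18512739] [-0.63393665 -0.40940291 -0.60859467] [-0.05202622  0.05977311 -0.04717273] 0.09013383852953154
card [(0.72, [0.5095, -0.184, 0.1191])]
card_top [(0.89, [0.506, -0.1813, 0.2266])]
card [(0.8, [0.5065, -0.1804, 0.1174])]
card_top [(0.77, [0.5082, -0.1784, 0.2282]), (0.37, [0.4898, 0.0374, 0.0015])]
row [0.3968, -0.1666, -0.0008] [-0.09, -0.02, -27.61]
```

View pics/w6.png

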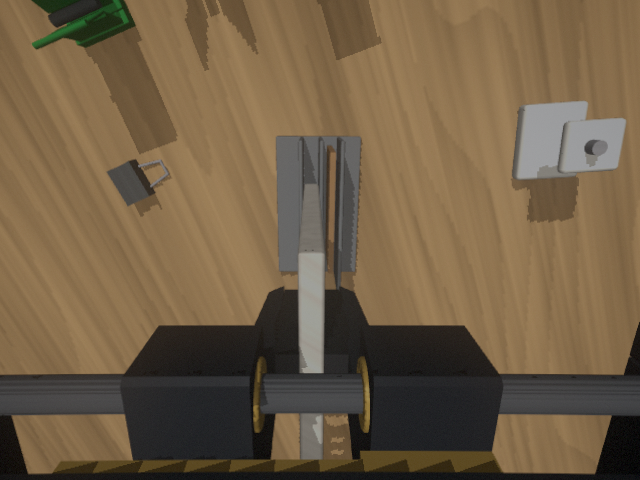

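View pics/c6.png

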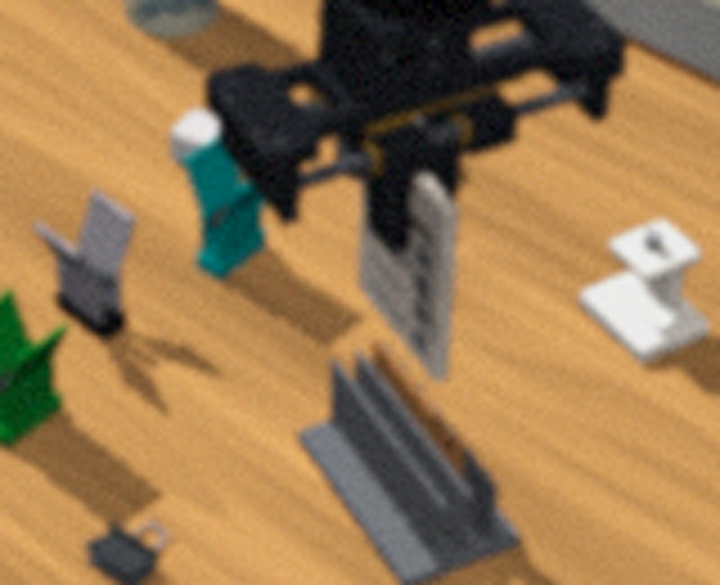

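```bash
python3 - <<'E'
from h import *
i=cv2.imread('pics/w6.png')[170:380,280:350]; cv2.imwrite('pics/c7.png',cv2.resize(i,None,fx=5,fy=2.8,interpolation=cv2.INTER_CUBIC))
E
```

```text
(no output)
```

View pics/c7.png

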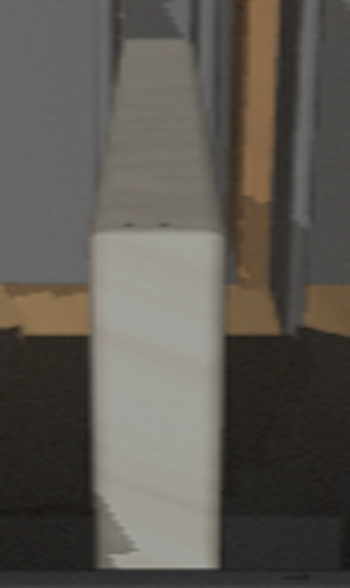

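Request:
carry_out(commands=[[0.02,-0.008,0,0,0,-2],[0.06,-0.025,0,0,0,-5],[0.1,-0.042,0,0,0,-8],[0.14,-0.059,0,0,0,-11],[0.18,-0.076,0,0,0,-14],[0.22,-0.093,0,0,0,-17],[0.26,-0.11,0,0,0,-20],[0.3,-0.127,0,0,0,-23],[0.34,-0.144,0,0,0,-25],[0.37,-0.158,0,0,0,-27],[0.397,-0.167,0,0,0,-27.6],[0.397,-0.167,0,0,0,-27.6]])

```text
clock: 9.6
tool_pos: [0.4793, 0.2518, 0.183]
eef_rot: [0.652, 0.758, 0.001, -0.001]
contact_force: [-0.1, 0.7, -0.4]
opening: 0.087
```

```bash
python3 -c "
from h import *
s=r.get_state(); print(s['clock'],s['tool_pos'],s['contact_force'],s['opening'])
p=snap('wrist','w8.png')
for l in ['card','card_top','stand','slot_mouth']: print(l,[(round(d['p'],2),np.round(d['xyz'],4).tolist()) for d in r.spot_point(p,l)][:3])
go(.48,.246,.184,8.2)"
```

```text
9.6 [0.47925396 0.25181455 0.18303429] [-0.05661624  0.65273822 -0.43624962] 0.08723351139966262
card [(0.65, [0.4761, 0.2509, 0.1177])]
card_top [(0.75, [0.4766, 0.2554, 0.223])]
stand [(0.91, [0.484, 0.2456, 0.003])]
slot_mouth [(0.97, [0.4845, 0.248, 0.0345])]
row [0.0018, -0.0001, -0.0005] [-0.04, 0.07, -0.16]
```

View pics/w8.png

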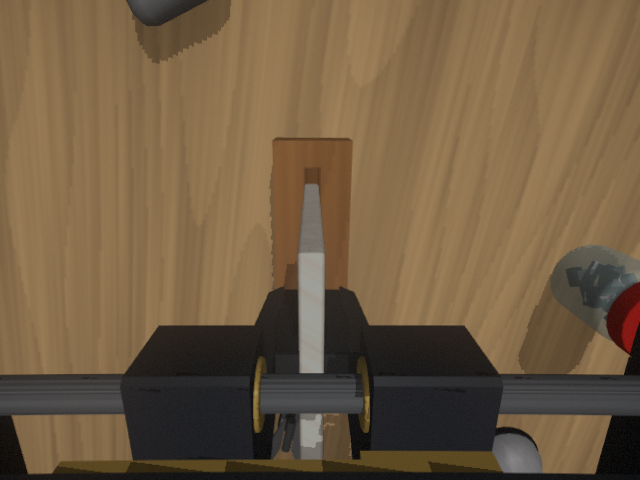

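```bash
python3 - <<'E'
from h import *
i=cv2.imread('pics/w8.png')[130:290,260:365]; cv2.imwrite('pics/c8.png',cv2.resize(i,None,fx=7,fy=3.7,interpolation=cv2.INTER_CUBIC))
E
```

```text
(no output)
```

View pics/c8.png

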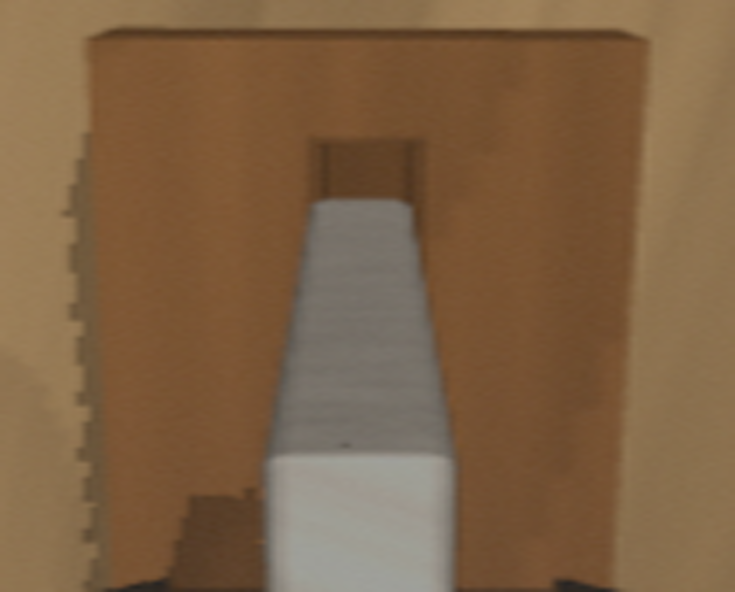

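```bash
cat > d.py <<'E'
from h import *
p=snap('wrist');T=tool();Ti=np.linalg.inv(T);zt=T[2,3]
def f(u,z): 
    X=atz(p,np.array((260,130))+(np.array(u)+.5)/np.array((7,3.7))-.5,z); return (Ti@np.r_[X,1])[:3].round(4), X.round(4)
for n,u,z in [('slot',(310,137),.036),('slot',(425,137),.036),('st',(90,38),.036),('st',(648,38),.036),('st',(102,590),.036),('st',(617,590),.036),('cb',(312,203),zt+.044-.11),('cb',(412,203),zt+.044-.11),('ct',(268,457),zt+.044),('ct',(452,457),zt+.044)]: print(n,*f(u,z))
E
python3 d.py
```

```text
slot [ 0.0392 -0.0062  0.1476] [0.4687 0.2821 0.036 ]
slot [0.0392 0.0063 0.1476] [0.4811 0.2838 0.036 ]
st [ 0.0591 -0.0295  0.1476] [0.4429 0.2985 0.036 ]
st [0.059  0.0299 0.1475] [0.5018 0.3067 0.036 ]
st [-0.0636 -0.0321  0.1477] [0.4575 0.1767 0.036 ]
st [-0.0637  0.0301  0.1477] [0.5191 0.1853 0.036 ]
cb [ 0.0406 -0.0046  0.066 ] [0.4702 0.2838 0.1176]
cb [0.0406 0.0034 0.066 ] [0.4781 0.2849 0.1176]
ct [ 0.0411 -0.0045 -0.044 ] [0.4702 0.2844 0.2276]
ct [ 0.0411  0.003  -0.044 ] [0.4777 0.2855 0.2276]
```

```bash
python3 - <<'E'
from h import *
print(tool()[:3,3], r.get_state()['qd'].round(3))
p=snap('wrist','w9.png')
i=p['img'][130:290,260:365]; cv2.imwrite('pics/c9.png',cv2.resize(i,None,fx=7,fy=3.7,interpolation=cv2.INTER_CUBIC))
print(tool()[:3,3])
E
```

```text
[0.48041191 0.24429471 0.18362134] [-0.001 -0.004 -0.004 -0.004  0.001  0.    -0.001]
[0.48043611 0.24455696 0.18371503]
```

View pics/c9.png

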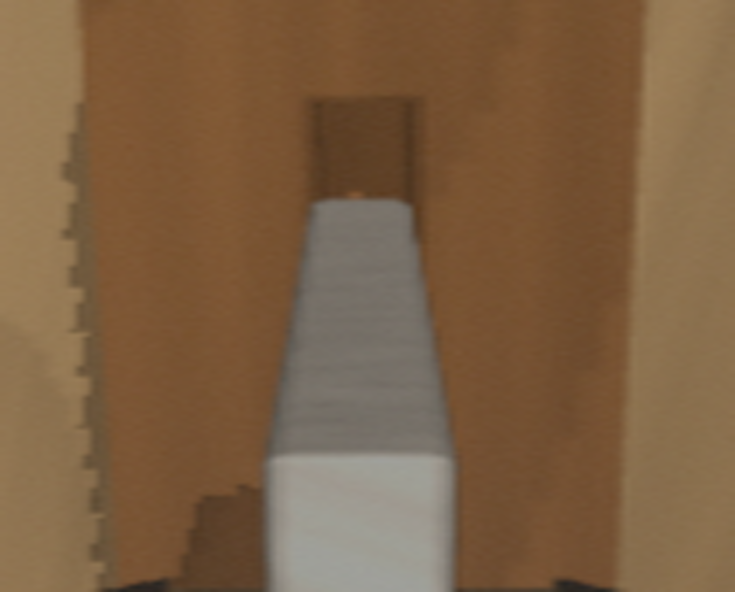

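```bash
sed -i "s/^for n,u,z.*/for n,u,z in [('slot',(307,98),.036),('slot',(422,98),.036),('st',(84,60),.036),('st',(642,60),.036),('st',(111,560),.036),('st',(619,560),.036),('cb',(312,203),zt+.044-.11),('cb',(412,203),zt+.044-.11),('ct',(268,457),zt+.044),('ct',(452,457),zt+.044)]: print(n,*f(u,z))/" d.py; python3 d.py; python3 -c "
from h import *
go(.48,.246,.184,8.2)"
```

```text
slot [ 0.0469 -0.0064  0.1477] [0.4675 0.2903 0.036 ]
slot [0.0469 0.006  0.1477] [0.4798 0.292  0.036 ]
st [ 0.0545 -0.0303  0.1477] [0.4428 0.2945 0.036 ]
st [0.0544 0.0295 0.1477] [0.502  0.3028 0.036 ]
st [-0.0564 -0.0308  0.1478] [0.4578 0.1846 0.036 ]
st [-0.0565  0.0302  0.1478] [0.5182 0.1931 0.036 ]
cb [ 0.0404 -0.0045  0.066 ] [0.4703 0.2842 0.1177]
cb [0.0404 0.0035 0.066 ] [0.4782 0.2853 0.1177]
ct [ 0.0409 -0.0044 -0.044 ] [0.4703 0.2847 0.2277]
ct [ 0.0409  0.0031 -0.044 ] [0.4777 0.2858 0.2277]
row [0.0012, -0.0003, -0.0003] [-0.01, 0.03, -0.13]
```

Request:
carry_out(commands=[[0.001,0.0005,0.02,0,0,0],[0.001,0.0005,0.04,0,0,0],[0.001,0.0005,0.055,0,0,0],[0.001,0.0005,0.066,0,0,0],[0.001,0.0005,0.073,0,0,0],[0.001,0.0005,0.078,0,0,0],[0.001,0.0005,0.082,0,0,0],[0.001,0.0005,0.085,0,0,0],[0.001,0.0005,0.088,0,0,0],[0.001,0.0005,0.09,0,0,0]])

```text
clock: 11.0
tool_pos: [0.4807, 0.2473, 0.0937]
eef_rot: [0.655, 0.756, 0.0, 0.0]
contact_force: [0.6, -0.7, -1.3]
opening: 0.091
```

```bash
python3 -c "
from h import *
s=r.get_state(); print(s['clock'],s['tool_pos'],s['contact_force'],s['moment'],s['opening'])
p=snap('wrist','w10.png')
"
```

```text
11.0 [0.48065557 0.2472614  0.09370747] [ 0.64608575 -0.69016027 -1.30750472] [-0.05774575  0.02931289  0.00343936] 0.0905994444981325
```

View pics/w10.png

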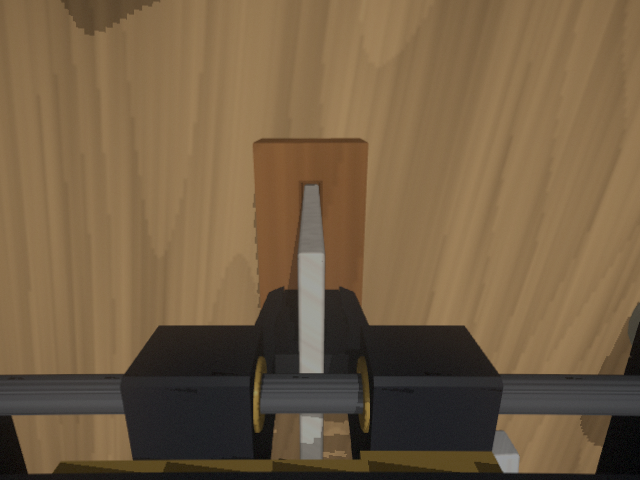

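Request:
carry_out(commands=[[0,0,0.003,0,0,0],[0,0,0.006,0,0,0],[0,0,0.009,0,0,0],[0,0,0.012,0,0,0],[0,0,0.014,0,0,0],[0,0,0.016,0,0,0],[0,0,0.0175,0,0,0],[0,0,0.0175,0,0,0]])

```text
clock: 11.85
tool_pos: [0.4804, 0.2471, 0.076]
eef_rot: [0.655, 0.756, -0.0, -0.0]
contact_force: [-0.6, 0.1, 0.4]
opening: 0.088
```

Request:
carry_out(commands=[[0,0,0.001,0,0,0],[0,0,0.002,0,0,0]])

```text
clock: 12.05
tool_pos: [0.4808, 0.2472, 0.0757]
eef_rot: [0.655, 0.756, 0.0, 0.0]
contact_force: [-3.0, -1.9, 22.2]
opening: 0.094
```

Request:
carry_out(commands=[[0,0,-0.0015,0,0,0],[0,0,-0.0015,0,0,0],[0,0,-0.0015,0,0,0],[0,0,-0.0015,0,0,0]], fingers=120)

```text
clock: 12.45
tool_pos: [0.4805, 0.2472, 0.0756]
eef_rot: [0.655, 0.756, -0.0, -0.0]
contact_force: [-0.1, -1.1, -0.1]
opening: 0.432
```

Request:
carry_out(commands=[[0,0,-0.01,0,0,0],[0,0,-0.03,0,0,0],[0,0,-0.06,0,0,0],[0,0,-0.09,0,0,0],[0,0,-0.12,0,0,0],[-0.02,0,-0.15,0,0,0],[-0.05,0,-0.18,0,0,0],[-0.08,0,-0.2,0,0,0],[-0.08,0,-0.2,0,0,0],[-0.08,0,-0.2,0,0,0]])

```text
clock: 13.45
tool_pos: [0.492, 0.1677, 0.2765]
eef_rot: [0.655, 0.755, 0.001, 0.0]
contact_force: [0.5, 0.9, -0.7]
opening: 0.526
```

```bash
python3 - <<'E'
from h import *
s=r.get_state(); print(s['clock'],s['tool_pos'],s['opening'],s['qd'].round(3))
p=snap('wrist','w11.png');T=tool();q=snap('side','s11.png')
print(repr(T))
for pp in (p,q):
  for l in ['card','card_top','slot_mouth']: print(l,[(round(d['p'],2),np.round(d['xyz'],4).tolist()) for d in r.spot_point(pp,l)][:2])
i=q['img'][180:270,190:300]; cv2.imwrite('pics/c11.png',cv2.resize(i,None,fx=6,fy=6,interpolation=cv2.INTER_CUBIC))
go(.489,.037,.16,-1.7)
E
```

```text
13.45 [0.49198189 0.16768862 0.2764826 ] 0.5255865105568065 [-0.027  0.032 -0.034  0.007 -0.007 -0.006 -0.002]
array([[-1.42997762e-01,  9.89722844e-01, -5.75913092e-04,
         4.91381057e-01],
       [ 9.89722570e-01,  1.42998223e-01,  8.61539446e-04,
         1.68721451e-01],
       [ 9.35039820e-04, -4.46795974e-04, -9.99999463e-01,
         2.75698258e-01],
       [ 0.00000000e+00,  0.00000000e+00,  0.00000000e+00,
         1.00000000e+00]])
card [(0.6, [0.4778, 0.2449, 0.0096]), (0.3, [0.4868, 0.0372, 0.0005])]
card_top [(0.93, [0.4789, 0.2501, 0.1173]), (0.47, [0.4837, 0.2463, 0.0353])]
slot_mouth [(0.69, [0.4856, 0.2458, 0.0339])]
card [(0.59, [0.4805, 0.2519, 0.0107])]
card_top [(0.79, [0.4824, 0.2498, 0.1165])]
slot_mouth [(0.59, [0.4754, 0.2475, 0.0319])]
row [-0.1298, -0.0213, 0.1152] [-0.06, 0.01, 9.94]
```

View pics/w11.png

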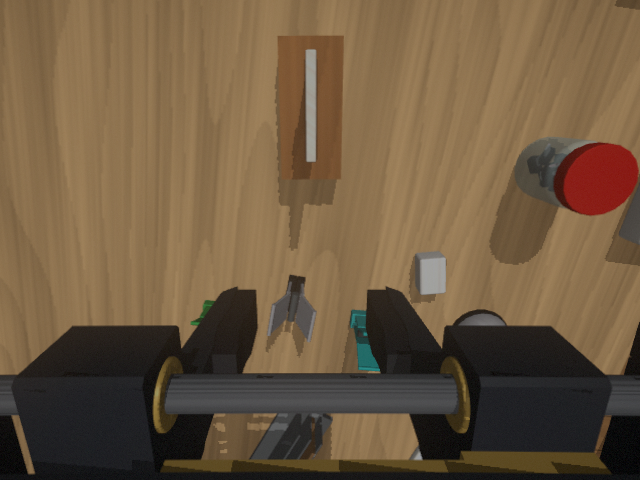

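View pics/c11.png

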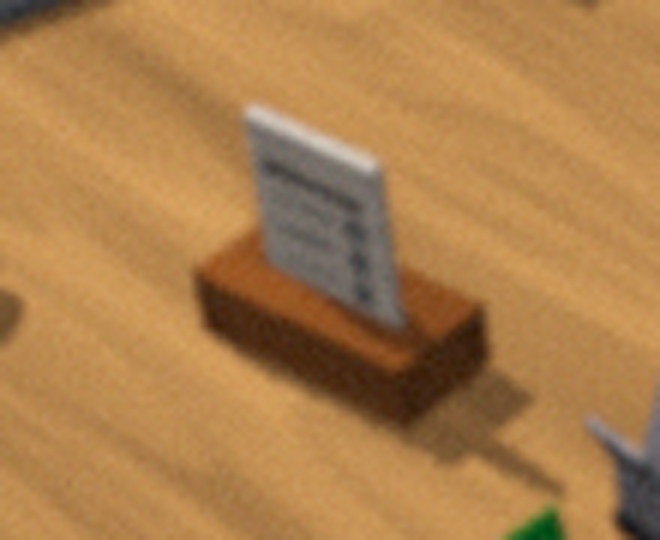

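Request:
carry_out(commands=[[-0.03,-0.005,0.02,0,0,3],[-0.06,-0.01,0.04,0,0,6],[-0.09,-0.015,0.07,0,0,9],[-0.11,-0.019,0.1,0,0,9.9],[-0.13,-0.021,0.115,0,0,9.9],[-0.13,-0.021,0.115,0,0,9.9],[-0.13,-0.021,0.115,0,0,9.9],[-0.13,-0.021,0.115,0,0,9.9]], fingers=70)

```text
clock: 14.65
tool_pos: [0.4904, 0.0379, 0.1614]
eef_rot: [0.717, 0.697, 0.001, 0.0]
contact_force: [-0.1, 0.5, 0.7]
opening: 0.726
```

```bash
python3 - <<'E'
from h import *
s=r.get_state(); print(s['clock'],s['tool_pos'],s['opening'],s['qd'].round(3))
p=snap('wrist','w12.png')
for l in ['clip','clip_handles','clip_lips']: print(l,[(round(d['p'],2),np.round(d['xyz'],4).tolist()) for d in r.spot_point(p,l)][:3])
go(.489,.037,.043,-1.7)
E
```

```text
14.65 [0.49042255 0.03793322 0.16144921] 0.7256249289966539 [-0.005 -0.006 -0.     0.003  0.    -0.003  0.002]
clip [(0.93, [0.5845, 0.012, 0.0397]), (0.88, [0.4895, 0.0402, 0.0391]), (0.75, [0.4075, 0.0039, 0.034])]
clip_handles [(0.95, [0.4056, 0.0036, 0.0625]), (0.84, [0.4927, 0.0381, 0.0596]), (0.67, [0.5853, 0.016, 0.0567])]
clip_lips [(0.81, [0.4014, 0.0027, 0.0014]), (0.77, [0.5837, 0.0142, 0.0032]), (0.62, [0.4894, 0.0374, 0.0009])]
row [-0.0005, -0.0013, 0.1184] [0.08, -0.04, 0.08]
```

View pics/w12.png

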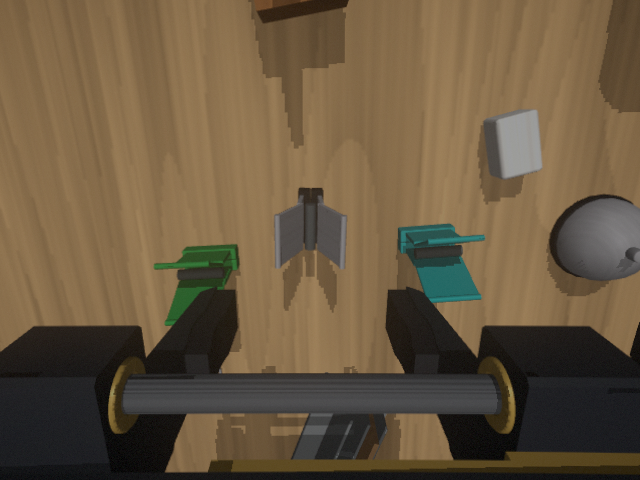

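```bash
python3 - <<'E'
from h import *
p=snap('wrist');T=tool()
X=np.array([atz(p,u,.074) for u in [(277,214),(345,214),(344,268),(277,268)]]); print(X.round(4),X.mean(0)); print(np.linalg.inv(T)@np.r_[X.mean(0),1],T[:3,3])
E
```

```text
[[0.4687 0.056  0.074 ]
 [0.5115 0.0547 0.074 ]
 [0.5108 0.0179 0.074 ]
 [0.4666 0.0193 0.074 ]] [0.48939382 0.0369888  0.074     ]
[-2.43407038e-04 -6.88039785e-04  8.72494922e-02  1.00000000e+00] [0.489987   0.03716479 0.16125035]
```

Well centred, so I go straight down to z = 0.043.

Request:
carry_out(commands=[[0,-0.001,0.03,0,0,0],[0,-0.001,0.055,0,0,0],[0,-0.001,0.075,0,0,0],[0,-0.001,0.09,0,0,0],[0,-0.001,0.105,0,0,0],[0,-0.001,0.115,0,0,0],[0,-0.001,0.118,0,0,0],[0,-0.001,0.118,0,0,0]])

```text
clock: 15.7
tool_pos: [0.4887, 0.0365, 0.0427]
eef_rot: [0.718, 0.696, -0.0, -0.0]
contact_force: [-0.6, -0.1, 0.5]
opening: 0.725
```

```bash
python3 - <<'E'
from h import *
s=r.get_state(); print(s['clock'],s['tool_pos'],s['opening'],s['contact_force'])
p=snap('wrist','w13.png')
E
```

```text
15.7 [0.48866486 0.03645292 0.04267845] 0.7249982009821673 [-0.5680037  -0.07934308  0.51734785]
```

View pics/w13.png

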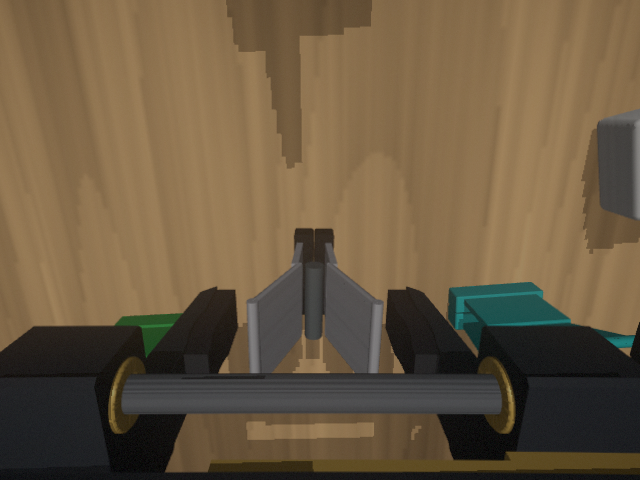

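Request:
carry_out(commands=[[0,0,0,0,0,0],[0,0,0,0,0,0],[0,0,0,0,0,0],[0,0,0,0,0,0],[0,0,0,0,0,0],[0,0,0,0,0,0],[0,0,0,0,0,0],[0,0,0,0,0,0],[0,0,0,0,0,0],[0,0,0,0,0,0]], fingers=255, grip_force=24)

```text
clock: 16.75
tool_pos: [0.4918, 0.0364, 0.0439]
eef_rot: [0.718, 0.696, 0.003, 0.002]
contact_force: [3.1, 0.0, 7.9]
opening: 0.158
```

```bash
python3 - <<'E'
from h import *
s=r.get_state(); print(s['clock'],s['tool_pos'],s['opening'],s['contact_force'])
p=snap('wrist','w14.png')
E
```

```text
16.75 [0.49178163 0.03637633 0.0438722 ] 0.1583529005728406 [3.1286614  0.03413395 7.85647464]
```

View pics/w14.png

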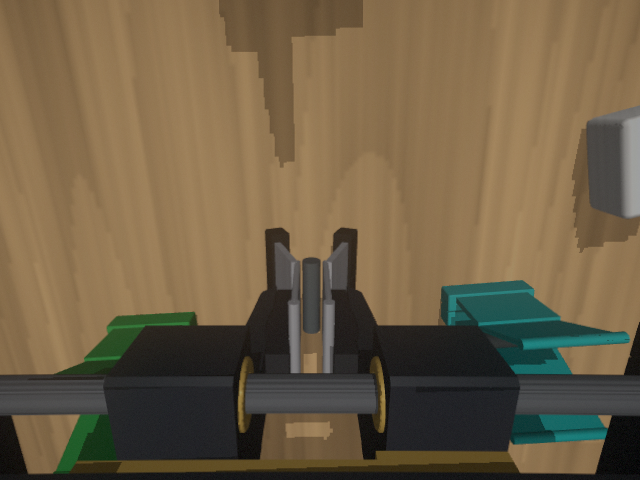

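Request:
carry_out(commands=[[0,0,-0.005,0,0,0],[0,0,-0.015,0,0,0],[0,0,-0.03,0,0,0],[0,0,-0.05,0,0,0],[0,0,-0.075,0,0,0],[0,0,-0.1,0,0,0],[0,0,-0.125,0,0,0],[0,0,-0.15,0,0,0],[0,0,-0.17,0,0,0],[0,0,-0.18,0,0,0],[0,0,-0.18,0,0,0],[0,0,-0.18,0,0,0]])

```text
clock: 18.0
tool_pos: [0.4879, 0.0364, 0.2222]
eef_rot: [0.718, 0.697, -0.001, -0.001]
contact_force: [-0.0, 0.9, -1.5]
opening: 0.158
```

```bash
python3 - <<'E'
from h import *
s=r.get_state(); print(s['clock'],s['tool_pos'],s['opening'],s['contact_force'])
p=snap('wrist','w15.png'); q=snap('side','s15.png')
for pp in (p,q):
  for l in ['clip','clip_lips','card_top']: print(l,[(round(d['p'],2),np.round(d['xyz'],4).tolist()) for d in r.spot_point(pp,l)][:4])
i=q['img'][170:300,220:380]; cv2.imwrite('pics/c15.png',cv2.resize(i,None,fx=4.5,fy=4.5,interpolation=cv2.INTER_CUBIC))
go(.48,.247,.225,8.2)
E
```

```text
18.0 [0.48790896 0.03639389 0.22216528] 0.15809145481154285 [-0.02674251  0.91186652 -1.51592197]
clip [(0.91, [0.4888, 0.0388, 0.2126]), (0.76, [0.4046, 0.0069, 0.0367]), (0.63, [0.5836, 0.0154, 0.0396])]
clip_lips [(0.94, [0.5806, 0.0166, 0.0008]), (0.68, [0.4012, 0.0024, 0.0023])]
card_top []
clip [(0.84, [0.5877, 0.0149, 0.0387]), (0.8, [0.487, 0.0392, 0.2125]), (0.64, [0.4036, 0.0005, 0.0353])]
clip_lips [(0.87, [0.5855, 0.0154, -0.0027]), (0.84, [0.4106, 0.0013, 0.0008]), (0.76, [0.4842, 0.0348, 0.1773])]
card_top [(0.91, [0.4815, 0.2498, 0.1158])]
row [0.2104, -0.0148, -0.0027] [-0.05, 0.0, -9.92]
```

View pics/w15.png

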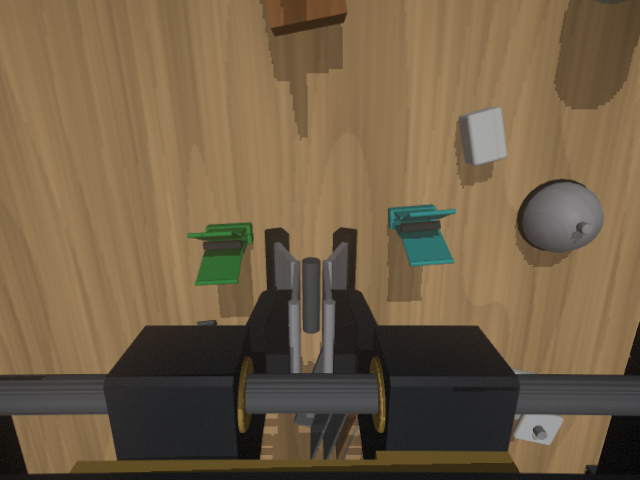

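View pics/c15.png

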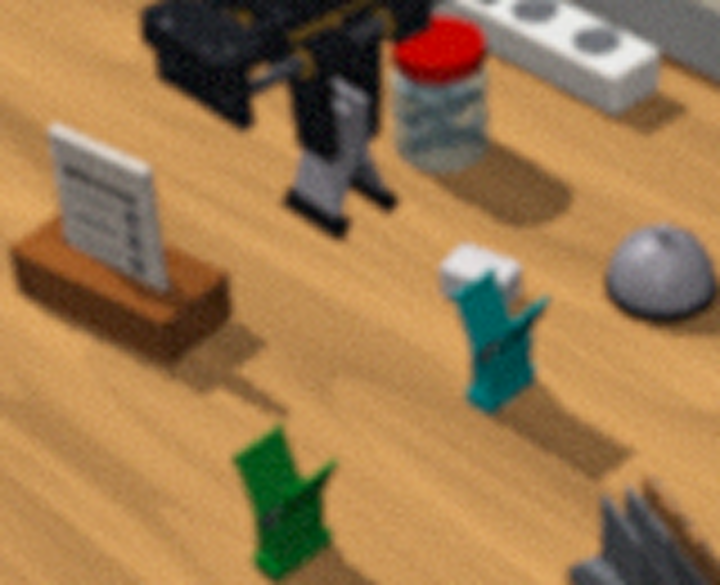

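```bash
python3 - <<'E'
import cv2
i=cv2.imread('pics/w15.png')[220:350,250:372]; cv2.imwrite('pics/c16.png',cv2.resize(i,None,fx=6,fy=4.5,interpolation=cv2.INTER_CUBIC))
E
```

```text
(no output)
```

View pics/c16.png

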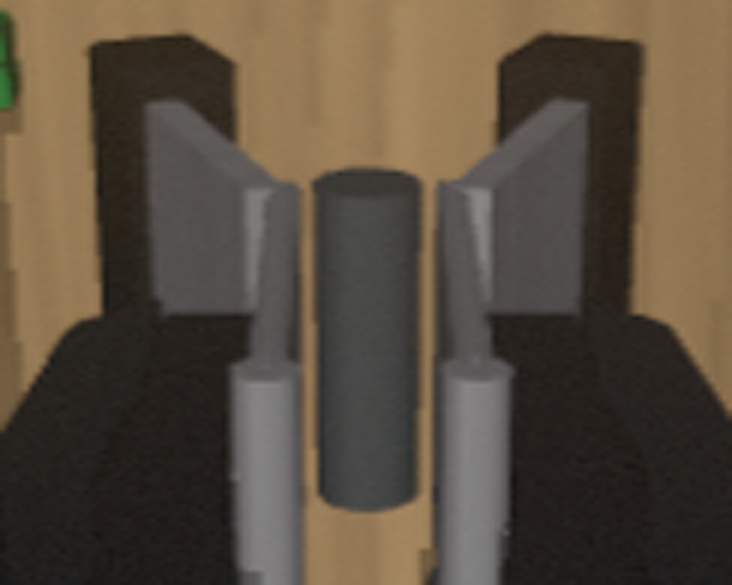

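Request:
carry_out(commands=[[0.02,-0.001,0,0,0,-1],[0.05,-0.004,0,0,0,-3],[0.08,-0.006,0,0,0,-5],[0.11,-0.008,0,0,0,-6],[0.14,-0.01,0,0,0,-7],[0.17,-0.012,0,0,0,-8],[0.19,-0.014,0,0,0,-9],[0.205,-0.015,0,0,0,-9.9],[0.21,-0.015,0,0,0,-9.9],[0.21,-0.015,0,0,0,-9.9],[0.21,-0.015,0,0,0,-9.9]])

```text
clock: 19.5
tool_pos: [0.4802, 0.2451, 0.2227]
eef_rot: [0.656, 0.755, -0.0, 0.0]
contact_force: [1.0, -0.5, -0.7]
opening: 0.16
```

```bash
python3 - <<'E'
from h import *
s=r.get_state(); print(s['clock'],s['tool_pos'],s['opening'],s['contact_force'],s['qd'].round(3))
p=snap('wrist','w17.png'); q=snap('side','s17.png')
print(tool()[:3,3])
for pp in (p,q):
  for l in ['clip','clip_lips','card_top','card','clip_handles']: print(l,[(round(d['p'],2),np.round(d['xyz'],4).tolist()) for d in r.spot_point(pp,l)][:4])
i=q['img'][150:270,180:310]; cv2.imwrite('pics/c17.png',cv2.resize(i,None,fx=5,fy=5,interpolation=cv2.INTER_CUBIC))
E
```

```text
19.5 [0.48021026 0.24509808 0.22267725] 0.15975221796471148 [ 0.97630625 -0.53037737 -0.74895871] [ 0.006 -0.003  0.004  0.004 -0.     0.001  0.   ]
[0.48021243 0.24513463 0.22275771]
clip [(0.9, [0.479, 0.248, 0.2119])]
clip_lips []
card_top [(0.86, [0.4795, 0.2493, 0.1155])]
card [(0.62, [0.4797, 0.2479, 0.0123])]
clip_handles [(0.75, [0.4848, 0.2468, 0.2368])]
clip [(0.84, [0.4019, 0.0024, 0.0383]), (0.62, [0.4769, 0.2467, 0.2133]), (0.51, [0.4807, 0.2521, 0.0118])]
clip_lips [(0.96, [0.5872, 0.0185, -0.0005]), (0.88, [0.4782, 0.2446, 0.1757]), (0.6, [0.409, 0.0081, 0.0011])]
card_top [(0.93, [0.4828, 0.2518, 0.119]), (0.23, [0.3732, -0.112, 0.0017])]
card [(0.91, [0.4809, 0.2504, 0.0094]), (0.29, [0.3727, -0.1132, 0.004])]
clip_handles [(0.9, [0.5863, 0.0186, 0.0594]), (0.82, [0.4829, 0.2462, 0.2322]), (0.63, [0.4051, -0.0022, 0.0559])]
```

View pics/w17.png

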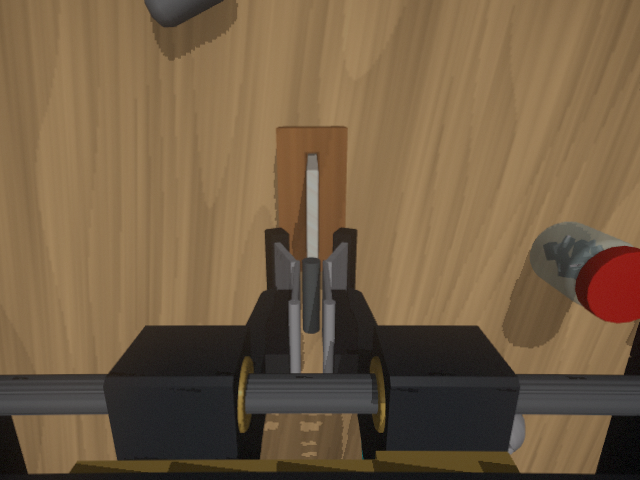

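View pics/c17.png

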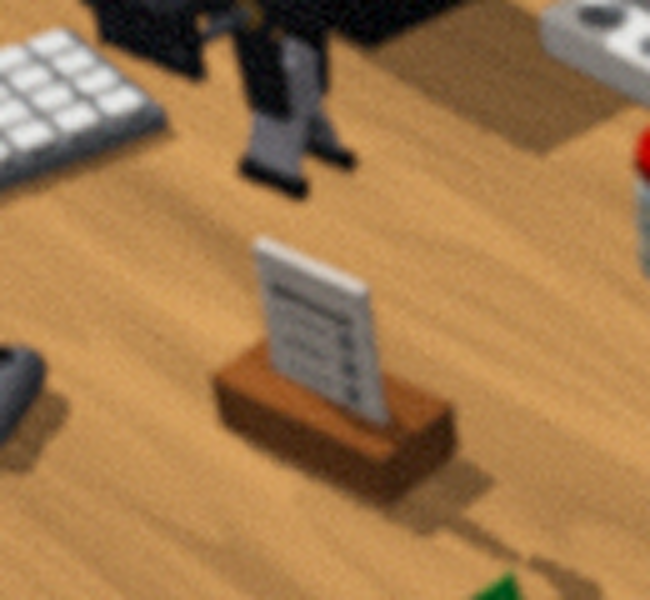

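```bash
python3 - <<'E'
from h import *
p=snap('wrist');TC=np.array(p['tool_from_camera']);T=tool()
def ptool(u,d):
    pp=dict(p);pp['E']=np.eye(4);o,v=ray(pp,u);return (TC@np.r_[v*d,1])[:3].round(4)
f=383.18
c=lambda x,y:(250+(x+.5)/6-.5,220+(y+.5)/4.5-.5)
for n,a,b,w in [('lip near',(92,45),(642,45),.048),('rod near',(315,185),(422,185),.008),('rod far',(320,500),(417,500),.008),('tip near',(232,370),(511,370),.016),('lipgap',(235,70),(499,70),.029*.0+.0235)]:
    d=f*w/((b[0]-a[0])/6); print(n,round(d,4),ptool(c((a[0]+b[0])/2,a[1]),d))
# card from w17: near end top face
i=p['img'][120:270,265:360]; cv2.imwrite('pics/c18.png',cv2.resize(i,None,fx=7,fy=4,interpolation=cv2.INTER_CUBIC))
E
```

```text
lip near 0.2006 [ 0.0207 -0.0008  0.0451]
rod near 0.1719 [ 0.0159 -0.0007  0.0133]
rod far 0.1896 [-0.0236 -0.0008  0.0192]
tip near 0.1318 [ 0.0174 -0.0005 -0.0283]
lipgap 0.2047 [ 0.0167 -0.0008  0.048 ]
```

View pics/c18.png

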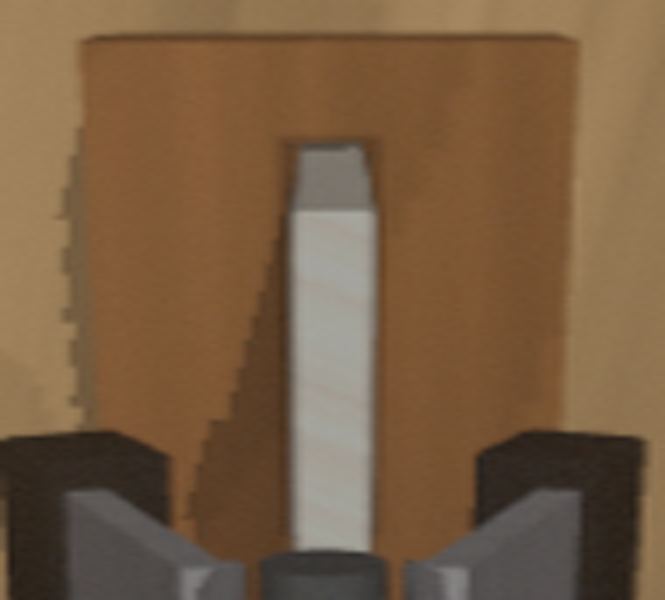

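```bash
python3 - <<'E'
from h import *
p=snap('wrist');T=tool();Ti=np.linalg.inv(T)
c=lambda x,y:(265+(x+.5)/7-.5,120+(y+.5)/4-.5)
for u in [(291,210),(377,210),(293,540),(372,540)]:
    X=atz(p,c(*u),.120); print((Ti@np.r_[X,1])[:3].round(4),X.round(4))
print(T[:3,3],R.from_matrix(T[:3,:3]).as_quat())
go(T[0,3],T[1,3],.141,8.2)
E
```

```text
[ 0.042  -0.0038  0.1027] [0.4702 0.2878 0.12  ]
[0.042  0.0042 0.1027] [0.4781 0.2889 0.12  ]
[-0.0152 -0.0039  0.1027] [0.4782 0.2311 0.12  ]
[-0.0152  0.0039  0.1027] [0.486  0.2322 0.12  ]
[0.47993853 0.24669283 0.22269928] [ 6.54836562e-01  7.55770518e-01  8.49589189e-06 -1.78061830e-05]
row [-0.0, 0.0, 0.0817] [-0.0, -0.0, -0.01]
```

Request:
carry_out(commands=[[0.003,0.001,0.01,0,0,0],[0.003,0.001,0.025,0,0,0],[0.003,0.001,0.035,0,0,0],[0.003,0.001,0.042,0,0,0],[0.003,0.001,0.048,0,0,0],[0.003,0.001,0.048,0,0,0],[0.003,0.001,0.048,0,0,0]])

```text
clock: 20.9
tool_pos: [0.4807, 0.2498, 0.1748]
eef_rot: [0.655, 0.756, 0.0, 0.0]
contact_force: [0.7, 0.8, -0.1]
opening: 0.158
```

```bash
python3 - <<'E'
from h import *
s=r.get_state(); print(s['clock'],s['tool_pos'],s['opening'],s['contact_force'])
p=snap('wrist','w19.png'); q=snap('side','s19.png')
i=p['img'][120:340,230:390]; cv2.imwrite('pics/c20.png',cv2.resize(i,None,fx=4.5,fy=2.7,interpolation=cv2.INTER_CUBIC))
i=q['img'][150:270,180:310]; cv2.imwrite('pics/c19.png',cv2.resize(i,None,fx=5,fy=5,interpolation=cv2.INTER_CUBIC))
E
```

```text
20.9 [0.4807092  0.2498364  0.17482026] 0.1581031379348543 [ 0.72375198  0.84768768 -0.09780054]
```

View pics/c20.png

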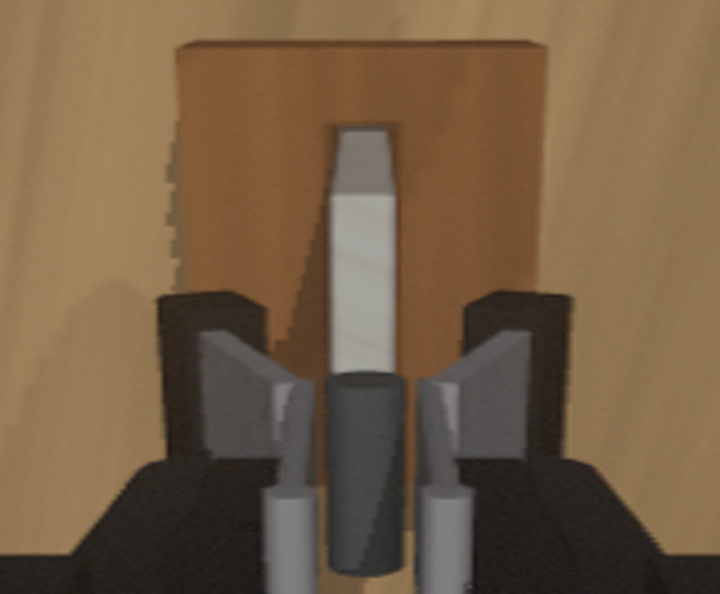

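View pics/c19.png

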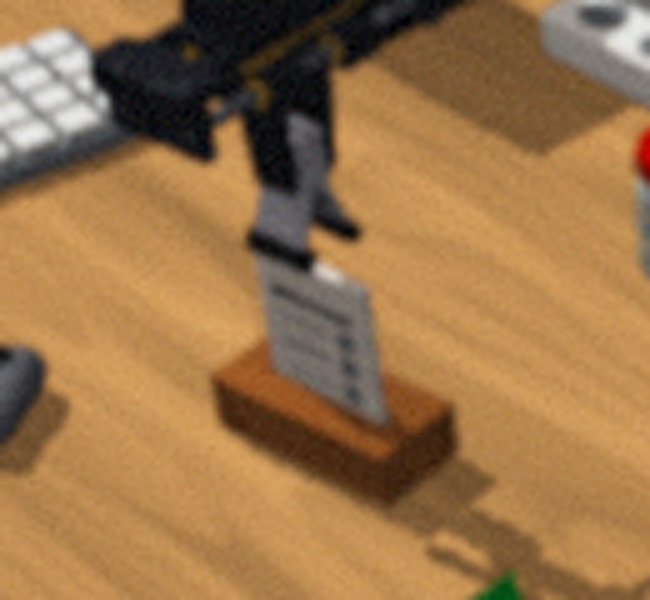

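```bash
python3 - <<'E'
from h import *
p=snap('wrist');T=tool();Ti=np.linalg.inv(T);TC=np.array(p['tool_from_camera'])
c=lambda x,y:(230+(x+.5)/4.5-.5,120+(y+.5)/2.7-.5)
for u in [(331,192),(395,192),(331,370),(395,370)]:
    X=atz(p,c(*u),.120); print((Ti@np.r_[X,1])[:3].round(4),X.round(4))
d=dict(p);d['E']=TC
for n,u,z in [('lipL',(160,298),.045),('lipR',(571,298),.045),('tipL',(265,492),-.0283),('tipR',(471,492),-.0283)]:
    print(n,atz(d,c(*u),z).round(4))
print(T[:3,3]); go(T[0,3],T[1,3],.141,8.2)
E
```

```text
[ 0.0393 -0.0048  0.0552] [0.4705 0.2882 0.12  ]
[0.0393 0.0028 0.0552] [0.478  0.2892 0.12  ]
[ 0.0016 -0.0051  0.0552] [0.4756 0.2509 0.12  ]
[0.0016 0.0029 0.0552] [0.4835 0.252  0.12  ]
lipL [ 0.0205 -0.0247  0.045 ]
lipR [0.0205 0.0231 0.045 ]
tipL [ 0.0174 -0.0084 -0.0283]
tipR [ 0.0173  0.0073 -0.0283]
[0.48084635 0.24994715 0.17516458]
row [-0.0, -0.0, 0.0342] [0.06, -0.03, -0.02]
```

Request:
carry_out(commands=[[0,0,0.005,0,0,0],[0,0,0.01,0,0,0],[0,0,0.015,0,0,0],[0,0,0.02,0,0,0],[0,0,0.025,0,0,0],[0,0,0.029,0,0,0],[0,0,0.032,0,0,0],[0,0,0.034,0,0,0],[0,0,0.034,0,0,0],[0,0,0.034,0,0,0]])

```text
clock: 22.05
tool_pos: [0.4806, 0.2498, 0.1408]
eef_rot: [0.655, 0.756, 0.0, 0.0]
contact_force: [-0.4, -0.1, -1.1]
opening: 0.158
```

```bash
python3 - <<'E'
from h import *
s=r.get_state(); print(s['clock'],s['tool_pos'],s['opening'],s['contact_force'],s['qd'].round(3))
p=snap('wrist','w21.png'); q=snap('side','s21.png')
for l in ['clip','clip_lips','card_top','card']: print(l,[[(round(d['p'],2),np.round(d['xyz'],4).tolist()) for d in r.spot_point(pp,l)][:4] for pp in (p,q)])
i=p['img'][120:340,230:390]; cv2.imwrite('pics/c22.png',cv2.resize(i,None,fx=4.5,fy=2.7,interpolation=cv2.INTER_CUBIC))
i=q['img'][150:270,180:310]; cv2.imwrite('pics/c21.png',cv2.resize(i,None,fx=5,fy=5,interpolation=cv2.INTER_CUBIC))
E
```

```text
22.05 [0.48061261 0.2498323  0.14081646] 0.15766385108702227 [-0.35310074 -0.12795651 -1.12526537] [-0.001 -0.003  0.    -0.002 -0.001 -0.    -0.001]
clip [[(0.68, [0.4807, 0.2549, 0.128])], [(0.87, [0.4024, -0.0028, 0.0378]), (0.84, [0.586, 0.0154, 0.0391]), (0.56, [0.4773, 0.2547, 0.1331])]]
clip_lips [[], [(0.87, [0.5853, 0.0164, -0.0022]), (0.75, [0.4789, 0.2469, 0.0926]), (0.65, [0.4065, 0.0019, -0.0001])]]
card_top [[], [(0.98, [0.483, 0.2488, 0.1175]), (0.72, [0.707, -0.1955, -0.0006])]]
card [[(0.89, [0.4776, 0.2476, 0.0125])], [(0.83, [0.4787, 0.2503, 0.0062]), (0.54, [0.7405, 0.2269, 0.0011])]]
```

View pics/c22.png

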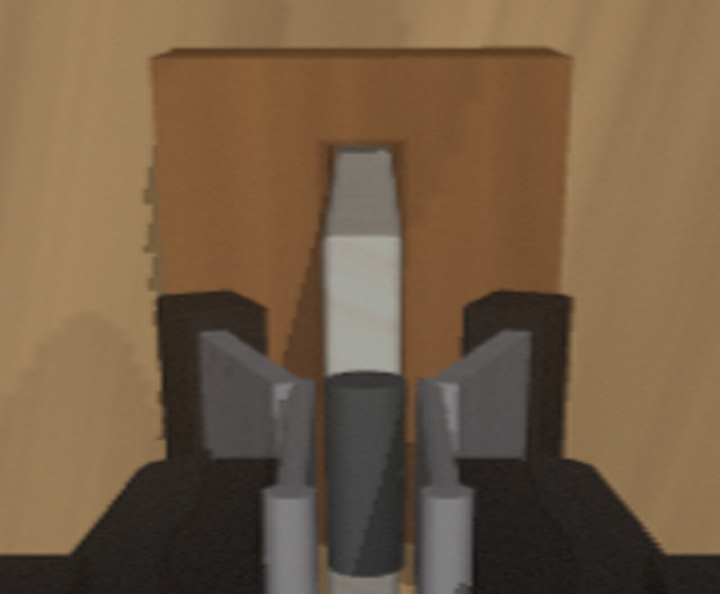

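View pics/c21.png

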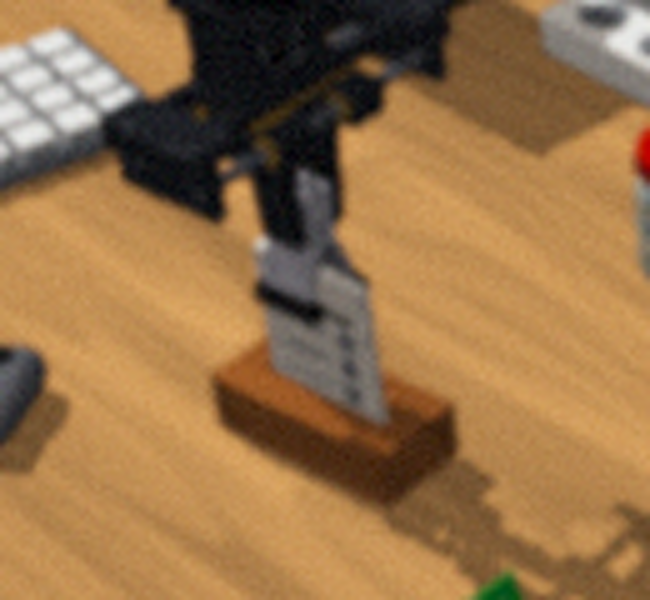

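View pics/s21.png

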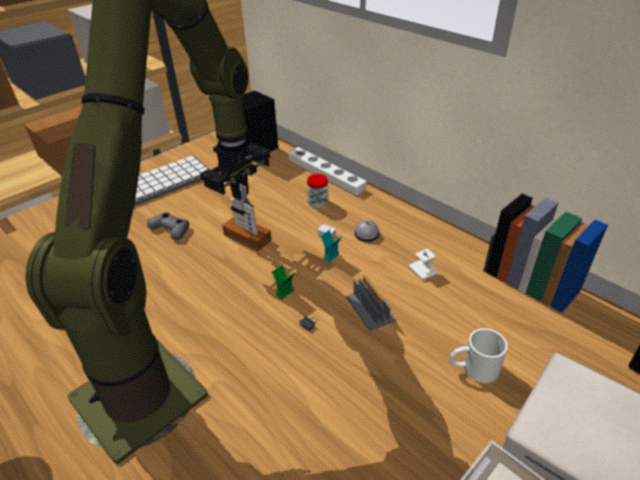

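```bash
python3 - <<'E'
from h import *
p=snap('wrist');T=tool();Ti=np.linalg.inv(T)
c=lambda x,y:(230+(x+.5)/4.5-.5,120+(y+.5)/2.7-.5)
for u in [(326,236),(400,236),(327,370),(402,370)]:
    print((Ti@np.r_[atz(p,c(*u),.120),1])[:3].round(4))
# rod near-end and lip in tool
d=dict(p);d['E']=np.array(p['tool_from_camera'])
print(atz(d,c(365,378),.011),r.get_state()['contact_force'],r.get_state()['moment'])
E
```

```text
[ 0.0388 -0.0047  0.0207]
[0.0388 0.0027 0.0207]
[ 0.015  -0.0048  0.0207]
[0.015  0.003  0.0207]
[ 0.01733711 -0.0008346   0.011     ] [ 0.69409265  0.81207826 -0.30176423] [-0.12277898  0.0106912   0.03054199]
```

```bash
python3 -c "
from plant import r
print(r.finish_job(), r.get_state()['clock'])"
```

```text
the job is handed in; nothing more can be done
the job is handed in; nothing more can be done
```

The chore card is standing in the oak stand's slot, released. The steel spring clip is held fully open over the middle of its top edge, and I handed the job in at about 22 s of the 64 s allowed.

- **Card:** I lowered it until the slot floor pushed back with about 22 N. At that point its bottom was at about 10 mm, the floor height. Pictures taken after letting go show it upright and fully home.
- **Clip alignment:** the last wrist picture puts the clip's centre within about 0.3 mm of the card's, across and along the edge. The card's edges ran parallel to the clip to within about 0.5°.
- **Clip opening and depth:** the gripper stopped at about 14 mm on the handles, which is the fully squeezed width. The lips reach roughly 24 mm below the card's top edge, with about 7 mm left under the pivot rod. Jaws and card show clear of each other in the picture, and the contact force was about 1 N, which is sensor noise.
- **Everything else:** the rack, the bystanders and both coloured look-alike clips look unmoved in the last side picture.

**Disagreement:** the networks' readings of the clip's pivot height differ by about 5 mm (128 and 133 mm). That leaves the depth uncertain by a few millimetres, between about 22 and 27 mm.

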